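# Load the last oil tin and lock the carrier with its spring-held bar

### The arm

A 6-joint arm with a two-finger parallel gripper is mounted at the origin on the work surface. World frame = base frame: x ahead of the robot, y to its left, z up, the work surface at z = 0. Lengths are in m, angles in rad, forces in N, time in s.
With the tool pointing down it reaches from about 0.35 to 0.775 m from the base axis. Payload 7.3 kg.
Tool frame: the origin (TCP) lies at the very end of the fingers, on their centre line; the grasp point (between the pads) lies 19 mm behind it (pinch_z is the distance from the TCP to the grasp point, in m); z points along the fingers, y is the line along which they close (so a half turn about z gives the same grasp; the last joint's range is limited). The gripper opens to 92 mm and grips with 3 to 60 N. Pads are 19 mm wide; open, the fingers measure 130 mm over their backs; the gripper's body (75 mm by 190 mm) begins 47 mm behind the grasp point.
Start: joints at [1.159, 0.342, 1.524, -0, 1.275, -0.146], TCP at [0.138, 0.507, 0.227] pointing down, gripper open.
Joint ranges: [-2.53, 2.53], [-0.77, 2.02], [0.04, 2.7], [-1, 4.14], [0.28, 2.66], [-3.11, 3.11]. Speed limits (rad/s): [2.57, 2.57, 3.14, 3.14, 3.14, 3.14].

### API

Orientations are given as [roll, pitch, yaw] about the fixed x, y, z axes, in that order (R = Rz(yaw) Ry(pitch) Rx(roll)).
In Python, from cell import * gives the robot as it stands.
- The arm moves only by the tool arm_command, never from a script. Its arguments are lists of equal length, an entry for each row: "fingers": the gripper command: -1 is fully open, 1 is shut, values between are in proportion; "travel": the shift along the tool's x, y, z in m, a list of three; "dr": the turn, a rotation vector about the tool's x, y, z in degrees, a list of three. In form: {"fingers": [fingers, ...], "travel": [[x, y, z], ...], "dr": [[wx, wy, wz], ...]}. A call has 1 to 8 rows; each row is the pose to reach, as a shift and turn from the pose commanded when the call began, along the tool's axes at that moment; what a row does not reach only later rows make up. A row lasts 1/12 s, in which the tool goes at most 41.7 mm and 7.16 degrees, less where a joint would pass 70% of its speed; a pose out of reach is approached as far as the arm can. A call with a gripper value outside its range is refused whole. The fingers move at their own pace and stop on an object; "squeeze" is the grip in N (left out, the last holds). Time passes only in rows, so rows that repeat a pose let the fingers close. It gives the time, the measured TCP pose, the force, the opening and the grip force at its end, in the units of the state.
- observe(): the state, without advancing time (a new reading comes with each control period).
- read_camera(name): name is "side" or "top"; returns a dict with "color" (384x512x3 uint8, blue, green, red), "z_map" (384x512 float32, m along the optical axis (not along the pixel's ray), 0 where there is no reading), "fx", "fy", "cx", "cy" (pixels), "R" (3x3) and "t" (3): a world point X has camera coordinates R X + t. Camera axes: x right, y down, z forward; pixel columns grow to the right and rows downward; lengths in m; the calibration is good to about 2 mm. A picture is of the moment at which its call begins.
- hand_in(): hands the job in; it is judged then, once.
The state is a dict: "time": time; "qpos": joint angles; "qvel": joint speeds; "joint_efforts": joint torques, N m; "tool_pos": TCP position; "tool_rot": TCP orientation; "contact_force": force on the tool from outside, world axes, zero at the start; "torque": the same for the moment, N m; "opening": finger opening in m; "grip_force": force on a finger pad.
Only numpy, scipy, OpenCV 4.12 (cv2) and the standard library are available. Lean on these libraries where they do the work, as an engineer would, in place of code of your own. Each camera call takes 0.05 s, during which the arm holds its last target. There are 200 camera calls.

### The job

Stand the loose grey tin upright in the empty middle cell of the tin carrier. Then take the ribbed retaining bar from its sloping rest and lay it over the tins across the carrier's two end supports: push one end under the steel strap, gently back against the spring block without driving the block against its stop, and lower the other end behind the lip, so that the bar lies flat, held between block and lip. Leave the other tins in their cells and everything else where it is.

Things in the scene. Friction and masses are not known exactly. Their poses are not given: they have to be found in the camera images.
- carrier: fixed tin carrier: open wooden box of three cells in a row, origin at bench level under the middle cell, x along the row towards the support with the lip, z up. Cells 48 x 48 mm inside, 51 mm apart, walls 3 mm, tops 46 mm above the bench, floors at 3 mm. A bar frame (two wooden end supports, 82 mm wide, 125 mm high) slides stiffly along x around the box.
- plunger (a joint): brass spring block on the near seat below the strap, 30 mm wide, 18 mm high: travel in m, 0 as the spring holds it out (face at carrier x = -94 mm plus the frame's offset), growing as it is pushed towards carrier -x, to its hard stop at 0.013; keep it below 0.0115. The spring pushes with 3 N at 0, 6.5 N at 11.5 mm. The bar seated against the lip keeps it 6 mm in.
- seat (a point): point midway between the supports at the height of their flat tops, the seats (carrier 0, 0, 98 mm), axes as the carrier. The bar frame may stand up to 10 mm either way along x from its middle; this offset is not reported, feel or look for it. With the frame in its middle the near seat runs x = -125 to -88 mm, the far seat 88 to 110 mm.
- cell (a point): centre of the floor of the empty middle cell (3 mm above the bench), axes as the carrier
- strap (a point): middle of the underside of the steel strap over the near seat, for the frame in its middle: carrier x = -98 mm, 22 mm above the seat; strap 12 mm wide (x), 5 mm thick. It joins two cheeks, 35 mm apart and 22 mm high, that guide the bar sideways. The real strap is shifted by the frame's offset; axes as the carrier
- lip (a point): middle of the top inner edge of the lip on the far seat, for the frame in its middle: carrier x = +100 mm, 14 mm above the seat; the lip is 10 mm thick; two cheeks 35 mm apart and 16 mm high guide the bar sideways there. The real lip is shifted by the frame's offset; axes as the carrier
- cell_near (a point): centre of the floor of the cell next to the support with the strap, axes as the carrier
- cell_far (a point): centre of the floor of the cell next to the support with the lip, axes as the carrier
- rest: fixed wooden stand whose face slopes 40 degrees, where the bar lies; origin at bench level, its x axis points (level) to its high side. A ledge 16 mm proud of the slope stops the bar at the low end, side rails reach 7 mm above the slope. Foot 190 x 80 mm, top 154 mm above the bench.
- bar: retaining bar: aluminium flat bar 200 mm long (x), 26 mm wide (y), 10 mm thick, with a pale wooden grip rib along the middle of its top, 70 mm long, 18 mm wide, 32 mm high; about 0.2 kg. Origin at the centre of its underside, z out of the top through the rib. Starts on the rest, sloping 40 degrees, +x end high. Either end may go under the strap.
- tin: the tin to load: grey round tin, 42 mm in diameter and 85 mm high, 0.15 kg, standing upright; origin at the centre of its underside, z up. It stands on the bench.
- tin_near: grey round tin, 42 mm in diameter and 85 mm high, 0.15 kg, standing upright; origin at the centre of its underside, z up. Already stands in the cell next to the strap.
- tin_far: grey round tin, 42 mm in diameter and 85 mm high, 0.15 kg, standing upright; origin at the centre of its underside, z up. Already stands in the cell next to the lip.
- jar: bystander: glass jar with a steel lid, 58 mm in diameter, 75 mm high; origin at the centre of its underside
- flat_bar: bystander: short flat aluminium bar without a rib, 120 x 26 x 10 mm, too short for the carrier; origin at the centre of its underside
- spray: bystander: tall bottle with a dark cap, 64 mm in diameter, 190 mm high; origin at the centre of its underside
- screwdriver: bystander: screwdriver lying on the bench, handle to its -x
- hammer: bystander: hammer lying on the bench, handle to its -x
- wrench: bystander: wrench lying on the bench
- mug: bystander: white mug, 72 mm in diameter, 85 mm high; origin at the centre of its underside
Things that resemble listed ones, but are neither listed nor needed, are in the scene too. Leave any red look-alike of the tin_far alone.

How it is judged:
On the way:
1. the loose tin stands upright on the floor of the middle cell, let go (horizontal distance between tin and cell below 0.012 m and z of tin in the frame of cell below 0.006 m and angle between tin's own z axis and vertical below 0.12 rad and contact force between tin and the fingers below 0.2 N), for 0.2 s.
At the end, for the whole second after the job is handed in: All three tins upright on their own cells' floors (12 mm of centre, 0.12 rad); bar at rest on both supports, its underside centre at the seat point (-18 to +13 mm along, 7 mm sideways, 4 mm in height), level within 0.05 rad, in line within 0.07 rad, spring block held in over 3 mm (horizontal distance between tin and cell below 0.012 m and z of tin in the frame of cell below 0.006 m and angle between each of tin, tin_near, tin_far's own z axis and vertical below 0.12 rad and horizontal distance between tin_near and cell_near below 0.012 m and z of tin_near in the frame of cell_near below 0.006 m and horizontal distance between tin_far and cell_far below 0.012 m and z of tin_far in the frame of cell_far below 0.006 m and x of bar in the frame of seat between -0.018 and 0.013 m and y of bar in the frame of seat between -0.007 and 0.007 m and z of bar in the frame of seat between -0.004 and 0.004 m and angle between the x axis of bar and the x axis of carrier, either way round below 0.07 rad and angle between bar's own z axis and vertical below 0.05 rad and value of joint plunger above 0.003 m and linear speed of bar below 0.02 m/s); the robot touches nothing.
It fails at once if the spring block is pushed in more than 11.5 mm, close to its hard stop (13 mm) (value of joint plunger above 0.0115 m).
It fails at once if another thing on the bench (jar, short flat bar, tall bottle, screwdriver, hammer, wrench or mug) is moved by more than 40 mm (distance of any of jar, flat_bar, spray, screwdriver, hammer, wrench, mug from where it was at the start of the episode above 0.04 m).
It fails at once if one of the tins already in the carrier is lifted or tipped out of its cell (distance between tin_near and cell_near above 0.03 m or distance between tin_far and cell_far above 0.03 m).
It also fails if it takes over 59 s, if anything falls off the work surface, if the arm or the gripper's body presses on something with over 40 N, if the wrist force passes 120 N, or if a joint passes its speed limit or range.

## Working session

There is one attempt and no reset: what is moved stays moved. The work goes in short steps, Python scripts to look and compute and a tool call to move; the robot and the scene stay as the last step left them, time stands still between calls to the robot, and variables do not carry over. Pictures are saved under pics/ and viewed, at most 10 in all, crops included, and the job is handed in when it is done.

Besides the shell and the picture viewer there is one more tool, called by a JSON object that holds its "fn" and its "kwargs". arm_command: Moves the arm, as the interface text tells. Its arguments: {"type":"object","properties":{"fingers":{"type":"array","items":{"type":"number"}},"travel":{"type":"array","items":{"type":"array","items":{"type":"number"}}},"dr":{"type":"array","items":{"type":"array","items":{"type":"number"}}},"squeeze":{"type":"number"}},"required":["fingers","travel","dr"]}

```bash
ls; mkdir -p pics
cat > h.py <<'E'
import numpy as np, cv2
from cell import *
from scipy.spatial.transform import Rotation as Ro
def cloud(c):
    z=c["z_map"]; v,u=np.mgrid[:z.shape[0],:z.shape[1]]
    P=np.stack([(u-c["cx"])/c["fx"]*z,(v-c["cy"])/c["fy"]*z,z],-1)
    return (P-c["t"])@c["R"]   # world, invalid where z==0
E
python3 - <<'E'
from h import *
import pickle
for n in("side","top"):
    c=read_camera(n); cv2.imwrite(f"pics/{n}0.png",cv2.resize(c["color"],(800,600)))
    pickle.dump(c,open(f"{n}0.pkl","wb")); print(n,c["fx"],c["cx"],-c["R"].T@c["t"],c["R"][2])
print(observe())
E
```

```text
pics
side 365.8418870210536 254.48787649391764 [0.40055616 0.7475959  0.78988719] [ 0.21661189 -0.72476408 -0.6540614 ]
top 371.29984951050915 254.77510017758505 [0.45284559 0.01964368 1.16703723] [ 0.16071527 -0.02814754 -0.98659937]
{'time': 0.1, 'qpos': array([ 1.15901485e+00,  3.42589600e-01,  1.52487301e+00,  7.94903378e-06,
        1.27538939e+00, -1.46006545e-01]), 'qvel': array([ 5.04213307e-04, -1.61233277e-03, -2.85027540e-03,  5.20894408e-05,
        7.54855266e-04,  1.79624807e-03]), 'joint_efforts': array([ 1.62307097e-03, -4.31997728e+01, -2.44696999e+01,  7.19710300e-02,
        5.25754457e-02, -5.60287765e-05]), 'tool_pos': array([0.13773801, 0.50626006, 0.22616431]), 'tool_rot': array([-3.14034782e+00, -1.90740591e-04,  2.87581529e+00]), 'contact_force': array([-0.25974117,  0.14209277, -0.38025022]), 'torque': array([-0.0231387 ,  0.02963943,  0.03520453]), 'grip_force': 0.0, 'opening': 0.09182802268739693}
```

View pics/top0.png

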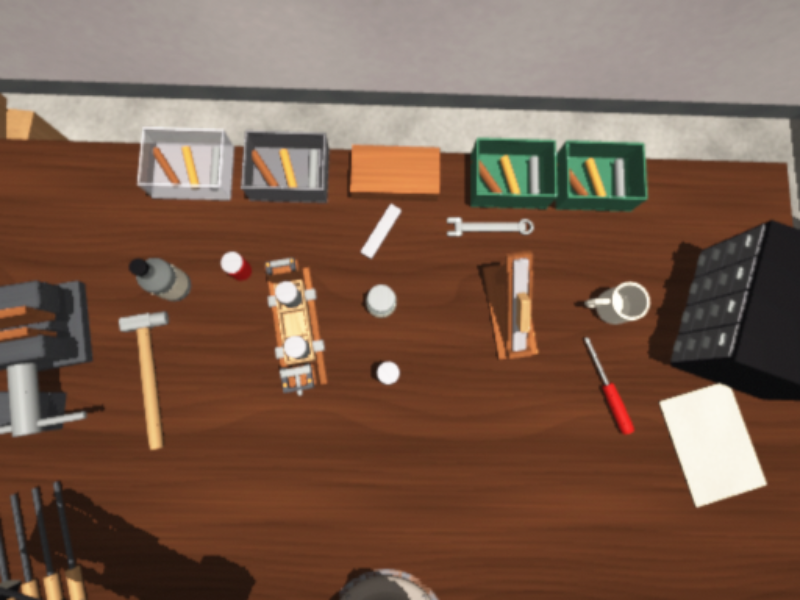

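View pics/side0.png

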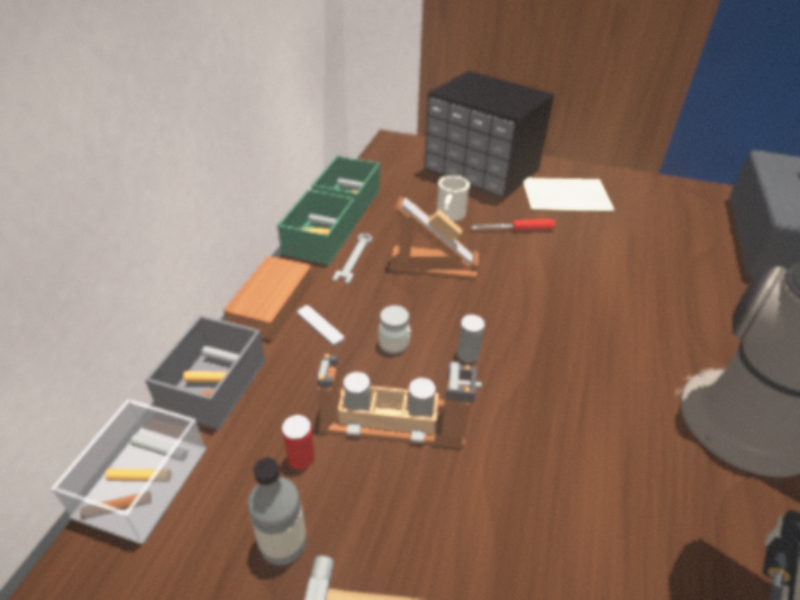

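The top view shows three grey/white-topped tins at (388,372), (288,292) and (295,347). The last two stand in the carrier cells, so the loose one is (388,372). The other candidates are the red look-alike at (235,265) and the jar at (380,300), which is wider and lidded. The strap end of the carrier is at (298,378), the lip end is at (283,267), and the bar lies on its rest at (520,305). Next I measure these and enlarge one crop.

Run:
```python
from h import *
import pickle
t=pickle.load(open("top0.pkl","rb")); s=pickle.load(open("side0.pkl","rb"))
for nm,c in(("top",t),("side",s)):
    P=cloud(c); hsv=cv2.cvtColor(c["color"],cv2.COLOR_BGR2HSV); 
    print(nm)
    for lo,hi,tag in((.078,.092,"tin tops"),):
        m=((P[...,2]>lo)&(P[...,2]<hi)&(c["z_map"]>0)&(hsv[...,1]<60)&(P[...,0]<.75)&(P[...,0]>.2)&(abs(P[...,1])<.35)).astype(np.uint8)
        n,l,st,ce=cv2.connectedComponentsWithStats(m)
        for i in range(1,n):
            if st[i,4]>25:
                q=P[l==i]; print(tag,ce[i].round(1),st[i,4],q.mean(0).round(4),((q.min(0)+q.max(0))/2).round(4),np.ptp(q,axis=0).round(3))
# carrier region high points from top: z>.11
P=cloud(t)
m=((P[...,2]>.1)&(P[...,2]<.15)&(P[...,0]<.75)&(P[...,0]>.2)&(abs(P[...,1]-.2)<.1)).astype(np.uint8)
n,l,st,ce=cv2.connectedComponentsWithStats(m)
for i in range(1,n):
    if st[i,4]>8: q=P[l==i]; print("high",ce[i].round(1),st[i,4],q.min(0).round(3),q.max(0).round(3))
# bar
hsv=cv2.cvtColor(t["color"],cv2.COLOR_BGR2HSV)
m=(P[...,2]>.01)&(P[...,2]<.25)&(P[...,0]<.75)&(P[...,0]>.2)&(P[...,1]<-.1)&(P[...,1]>-.25)
al=m&(hsv[...,1]<60)
q=P[al]; print("alu",al.sum(),q.min(0).round(3),q.max(0).round(3)); c0=q.mean(0); U,S,V=np.linalg.svd(q-c0,full_matrices=False); print(c0,S,V)
np.save("bar.npy",q)
im=np.hstack([cv2.resize(t["color"][155:262,160:270],(440,428),interpolation=cv2.INTER_CUBIC),cv2.resize(t["color"][155:240,300:355],(277,428),interpolation=cv2.INTER_CUBIC)])
cv2.imwrite("pics/crop1.png",im)
```

```text
top
tin tops [147.6 167.9] 136 [0.6817 0.3066 0.0847] [0.6816 0.3066 0.0847] [0.037 0.038 0.011]
tin tops [182.5 187.1] 146 [0.6265 0.2006 0.0875] [0.6267 0.2008 0.085 ] [0.037 0.038 0.014]
tin tops [188.2 222.1] 145 [0.5245 0.1793 0.0875] [0.5248 0.1793 0.085 ] [0.035 0.037 0.014]
tin tops [247.7 238.6] 150 [0.4807 0.0064 0.0853] [0.4809 0.007  0.0851] [0.037 0.038 0.01 ]
side
tin tops [302.2 207.3] 134 [0.482  0.0085 0.0861] [0.4823 0.0071 0.084 ] [0.038 0.039 0.012]
tin tops [227.7 245.8] 196 [0.6277 0.2043 0.0877] [0.6286 0.2006 0.085 ] [0.04  0.041 0.014]
tin tops [269.6 249.5] 203 [0.5264 0.1823 0.0878] [0.5268 0.1797 0.085 ] [0.038 0.041 0.014]
tin tops [189.2 273.1] 208 [0.683  0.3068 0.0862] [0.6831 0.3065 0.0851] [0.038 0.04  0.012]
high [179.1 169.6] 115 [0.657 0.182 0.1  ] [0.687 0.238 0.119]
high [189.4 242.6] 259 [0.437 0.138 0.1  ] [0.492 0.198 0.129]
alu 318 [ 0.531 -0.25   0.028] [ 0.687 -0.216  0.16 ]
[ 0.62757053 -0.23295696  0.11052876] [1.08009887 0.12673435 0.03888291] [[-0.76583629 -0.07355863 -0.63881445]
 [-0.0971412   0.99526888  0.00185288]
 [-0.63565585 -0.06347421  0.7693586 ]]
```

View pics/crop1.png

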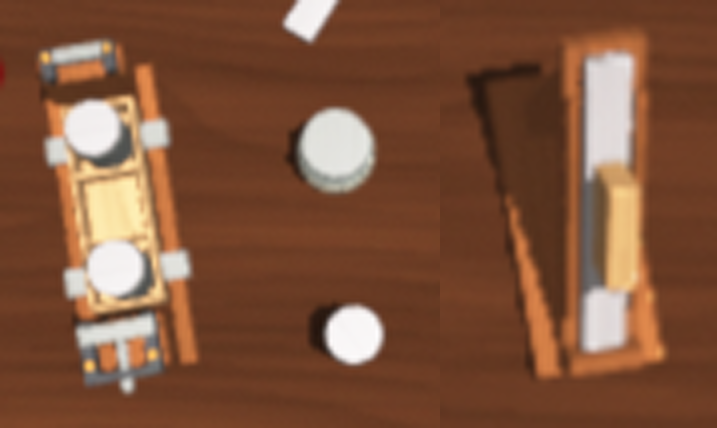

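The crop confirms the choice. The loose grey tin stands alone at crop (353,333), the wider lidded jar is at (335,150), the strap and plunger end is at the bottom left, and the ribbed bar on its rest is to the right. Next I measure the carrier axis, frame offset and bar pose.

```bash
cat > m.py <<'E'
from h import *
import pickle
t=pickle.load(open("top0.pkl","rb")); s=pickle.load(open("side0.pkl","rb"))
mid=np.array([.5765,.1903])
for nm,c in(("top",t),("side",s)):
    P=cloud(c); hsv=cv2.cvtColor(c["color"],cv2.COLOR_BGR2HSV)
    near=np.hypot(P[...,0]-mid[0],P[...,1]-mid[1])<.16
    # box wall tops
    m=near&(P[...,2]>.040)&(P[...,2]<.050)&(hsv[...,1]>40)
    q=P[m][:,:2]; q=q[np.hypot(*(q-mid).T)<.092]
    r=cv2.minAreaRect((q*1000).astype(np.float32)); print(nm,"box",len(q),r)
    yaw=.2; a=np.array([np.cos(yaw),np.sin(yaw)]); b=np.array([-a[1],a[0]])
    for lo,hi in((.092,.104),(.108,.116),(.118,.130)):
        m=near&(P[...,2]>lo)&(P[...,2]<hi); q=P[m]; d=q[:,:2]-mid; u=d@a; v=d@b
        for sg in(-1,1):
            k=(u*sg>.06)
            if k.sum()>5: print(lo,hi,sg,k.sum(),"u",np.percentile(u[k],[2,25,75,98]).round(4),"v",np.percentile(v[k],[2,50,98]).round(4),"z",np.median(q[k,2]).round(4))
    # rib: pale wood
    reg=(P[...,0]>.5)&(P[...,0]<.72)&(abs(P[...,1]+.23)<.06)&(P[...,2]>.03)
    n=np.array([-.64,-.0615,.766]); n/=np.linalg.norm(n)
    al=reg&(hsv[...,1]<50); h=P@n; h0=np.median(h[al]); al&=abs(h-h0)<.006
    q=P[al]; ax=np.array([.766,.0736,.639]); 
    uu=q@ax; g=np.median(uu)
    print("alu",len(q),"h",h0.round(4),"low",q[uu<np.percentile(uu,3)].mean(0).round(4),"high",q[uu>np.percentile(uu,97)].mean(0).round(4),"ulen",np.ptp(uu).round(4))
    rb=reg&(abs(h-h0-.032)<.006); q=P[rb]; u2=q@ax
    print("rib",len(q),"hrel",(np.median(h[rb])-h0).round(4),"c",((q.min(0)+q.max(0))/2).round(4),"mean",q.mean(0).round(4),"len",np.ptp(u2).round(4))
    if len(q)>10:
        U,S,V=np.linalg.svd(q-q.mean(0),full_matrices=False); print(V[0].round(3),S.round(3))
E
python3 m.py
```

```text
top box 178 ((580.9288330078125, 191.8619842529297), (165.9670867919922, 54.759647369384766), 11.64533805847168)
0.092 0.104 -1 101 u [-0.1258 -0.1204 -0.1067 -0.0909] v [-0.0289 -0.0043  0.0186] z 0.0982
0.092 0.104 1 75 u [0.086  0.0882 0.0961 0.1071] v [-0.0293 -0.0022  0.0283] z 0.0978
0.108 0.116 -1 44 u [-0.1414 -0.1322 -0.112  -0.096 ] v [-0.0259  0.0008  0.0202] z 0.1123
0.108 0.116 1 90 u [0.0866 0.0943 0.1038 0.1081] v [-0.026   0.0004  0.0264] z 0.1119
0.118 0.13 -1 183 u [-0.1325 -0.124  -0.0991 -0.092 ] v [-0.0252  0.0016  0.0266] z 0.1228
alu 332 h -0.3024 low [ 0.5355 -0.2487  0.0332] high [ 0.6832 -0.2281  0.1562] ulen 0.1968
rib 130 hrel 0.0316 c [ 0.5883 -0.243   0.1161] mean [ 0.5877 -0.2419  0.1179] len 0.0688
[-0.755 -0.135 -0.642] [0.234 0.06  0.022]
side box 385 ((576.6378173828125, 189.34759521484375), (177.3451385498047, 58.21308135986328), 11.126810073852539)
0.092 0.104 -1 113 u [-0.1286 -0.117  -0.0954 -0.0886] v [-0.0205  0.026   0.0311] z 0.0998
0.092 0.104 1 101 u [0.0675 0.089  0.0994 0.109 ] v [-0.0207  0.0038  0.0298] z 0.0994
0.108 0.116 -1 94 u [-0.1371 -0.1225 -0.1081 -0.0908] v [-0.0197  0.0029  0.0269] z 0.1121
0.108 0.116 1 105 u [0.0883 0.0965 0.1057 0.1093] v [-0.027  -0.0004  0.0253] z 0.1137
0.118 0.13 -1 226 u [-0.131  -0.1218 -0.0972 -0.0895] v [-0.0256  0.003   0.0267] z 0.123
alu 202 h -0.302 low [ 0.5364 -0.2497  0.0338] high [ 0.6834 -0.2267  0.1577] ulen 0.1974
rib 85 hrel 0.0318 c [ 0.5897 -0.2431  0.1184] mean [ 0.5889 -0.2403  0.1189] len 0.0696
[-0.761 -0.126 -0.636] [0.189 0.052 0.019]
```

```bash
cat >> h.py <<'E'
def Rt(yaw,tilt=0):
    """tool: x=-carrier-like x (yaw), z down, tilted 'tilt' deg so tool z leans to +x"""
    return Ro.from_euler('z',yaw)*Ro.from_euler('y',-tilt,degrees=True)*Ro.from_matrix(np.array([[-1,0,0],[0,1,0],[0,0,-1.]]))
def rel(p,R,frm=None):
    o=observe(); R0=Ro.from_euler('xyz',o["tool_rot"]); p0=o["tool_pos"]
    if frm: p0,R0=frm
    d=R0.inv().apply(np.array(p)-p0); w=(R0.inv()*R).as_rotvec(degrees=True)
    print("travel",d.round(4),"rows>=%.1f"%(np.linalg.norm(d)/.0417),"dr",w.round(2),"rows>=%.1f"%(np.linalg.norm(w)/7.16)); return np.array(p),R
E
python3 - <<'E'
from h import *
a=rel([.31,.257,.20],Rt(.2))
b=rel([.4815,.007,.13],Rt(.2),a)
rel([.4815,.007,.054],Rt(.2),b)
E
```

```text
travel [-0.2317 -0.1952  0.0264] rows>=7.3 dr [ -0.07  -0.03 -26.69] rows>=3.7
travel [-0.1184 -0.2791  0.07  ] rows>=7.5 dr [0. 0. 0.] rows>=0.0
travel [0.    0.    0.076] rows>=1.8 dr [0. 0. 0.] rows>=0.0
```

{"fn": "arm_command", "kwargs": {"fingers": [-1,-1,-1,-1,-1,-1,-1,-1], "travel": [[-0.232,-0.195,0.026],[-0.232,-0.195,0.026],[-0.232,-0.195,0.026],[-0.232,-0.195,0.026],[-0.232,-0.195,0.026],[-0.232,-0.195,0.026],[-0.232,-0.195,0.026],[-0.232,-0.195,0.026]], "dr": [[0,0,-26.7],[0,0,-26.7],[0,0,-26.7],[0,0,-26.7],[0,0,-26.7],[0,0,-26.7],[0,0,-26.7],[0,0,-26.7]], "squeeze": 20}}

```text
time: 0.77
tool_pos: [0.3113, 0.2549, 0.2004]
tool_rot: [-3.141, -0.0, -2.942]
contact_force: [0.2, 1.5, -0.7]
opening: 0.092
grip_force: 0.0
```

Run:
```python
from h import *
o=observe();print(o["time"],o["tool_pos"],o["qpos"].round(2))
b=rel([.4815,.007,.13],Rt(.2))
rel([.4815,.007,.054],Rt(.2),b)
```

```text
0.7667 [0.31134114 0.25493445 0.2003561 ] [ 0.5   0.14  1.87 -0.    1.13 -1.27]
travel [-0.1177 -0.2767  0.0705] rows>=7.4 dr [-0.04 -0.02 -0.03] rows>=0.0
travel [0.    0.    0.076] rows>=1.8 dr [0. 0. 0.] rows>=0.0
```

{"fn": "arm_command", "kwargs": {"fingers": [-1,-1,-1,-1,-1,-1,-1,-1], "travel": [[-0.118,-0.279,0.07],[-0.118,-0.279,0.07],[-0.118,-0.279,0.07],[-0.118,-0.279,0.07],[-0.118,-0.279,0.07],[-0.118,-0.279,0.07],[-0.118,-0.279,0.07],[-0.118,-0.279,0.07]], "dr": [[0,0,0],[0,0,0],[0,0,0],[0,0,0],[0,0,0],[0,0,0],[0,0,0],[0,0,0]]}}

```text
time: 1.43
tool_pos: [0.4834, 0.0037, 0.1294]
tool_rot: [-3.141, -0.0, -2.944]
contact_force: [0.0, 0.6, 0.4]
opening: 0.0916
grip_force: 0.0
```

Run:
```python
from h import *
rel([.4815,.007,.054],Rt(.2))
for nm in("top","side"):
    c=read_camera(nm);P=cloud(c);h=cv2.cvtColor(c["color"],cv2.COLOR_BGR2HSV)
    m=(abs(P[...,2]-.085)<.007)&(np.hypot(P[...,0]-.4815,P[...,1]-.007)<.03)
    q=P[m]; print(nm,len(q),((q.min(0)+q.max(0))/2).round(4) if len(q) else"")
```

```text
travel [0.0012 0.0037 0.0754] rows>=1.8 dr [-0.04 -0.01 -0.14] rows>=0.0
top 0 
side 101 [0.4824 0.0082 0.0838]
```

{"fn": "arm_command", "kwargs": {"fingers": [-1,-1,-1,-1,0.6,0.6,0.6,0.6], "travel": [[0,0,0.03],[0,0,0.06],[0,0,0.076],[0,0,0.076],[0,0,0.076],[0,0,0.076],[0,0,0.076],[0,0,0.076]], "dr": [[0,0,0],[0,0,0],[0,0,0],[0,0,0],[0,0,0],[0,0,0],[0,0,0],[0,0,0]], "squeeze": 20}}

```text
time: 2.2
tool_pos: [0.4824, 0.0077, 0.056]
tool_rot: [-3.141, 0.002, -2.941]
contact_force: [-0.4, -0.6, 0.6]
opening: 0.0696
grip_force: 0.0
```

{"fn": "arm_command", "kwargs": {"fingers": [0.6,0.6,0.6,0.6,0.6,0.6,0.6,0.6], "travel": [[0,0,0],[0,0,0],[0,0,0],[0,0,0],[0,0,0],[0,0,0],[0,0,-0.02],[0,0,-0.05]], "dr": [[0,0,0],[0,0,0],[0,0,0],[0,0,0],[0,0,0],[0,0,0],[0,0,0],[0,0,0]]}}

```text
time: 2.87
tool_pos: [0.4794, 0.0078, 0.1028]
tool_rot: [3.139, -0.007, -2.942]
contact_force: [0.7, -0.7, -1.1]
opening: 0.0422
grip_force: 20.0
```

Run:
```python
from h import *
o=observe();print(o["tool_pos"])
a=rel([.4815,.007,.15],Rt(.2))
b=rel([.5766,.19,.15],Rt(.2),a)
```

```text
[0.47935893 0.00780104 0.10277034]
travel [-0.0016 -0.0011 -0.0472] rows>=1.1 dr [ 0.15 -0.38 -0.  ] rows>=0.1
travel [-0.1296  0.1605  0.    ] rows>=4.9 dr [0. 0. 0.] rows>=0.0
```

{"fn": "arm_command", "kwargs": {"fingers": [0.6,0.6,0.6,0.6,0.6,0.6,0.6,0.6], "travel": [[0,0,-0.04],[-0.02,0.025,-0.061],[-0.13,0.16,-0.061],[-0.13,0.16,-0.061],[-0.13,0.16,-0.061],[-0.13,0.16,-0.061],[-0.13,0.16,-0.061],[-0.13,0.16,-0.061]], "dr": [[0,0,0],[0,0,0],[0,0,0],[0,0,0],[0,0,0],[0,0,0],[0,0,0],[0,0,0]]}}

```text
time: 3.53
tool_pos: [0.5774, 0.1928, 0.1645]
tool_rot: [3.141, -0.001, -2.938]
contact_force: [-0.8, -0.6, -1.4]
opening: 0.0413
grip_force: 20.0
```

Run:
```python
from h import *
o=observe();print(o["tool_pos"],o["qpos"].round(2))
c=read_camera("side");cv2.imwrite("pics/side1.png",cv2.resize(c["color"][180:330,170:330],(640,600),interpolation=cv2.INTER_CUBIC))
```

```text
[0.57735268 0.1927997  0.16448513] [ 0.2   0.55  1.37  0.    1.22 -1.58]
```

View pics/side1.png

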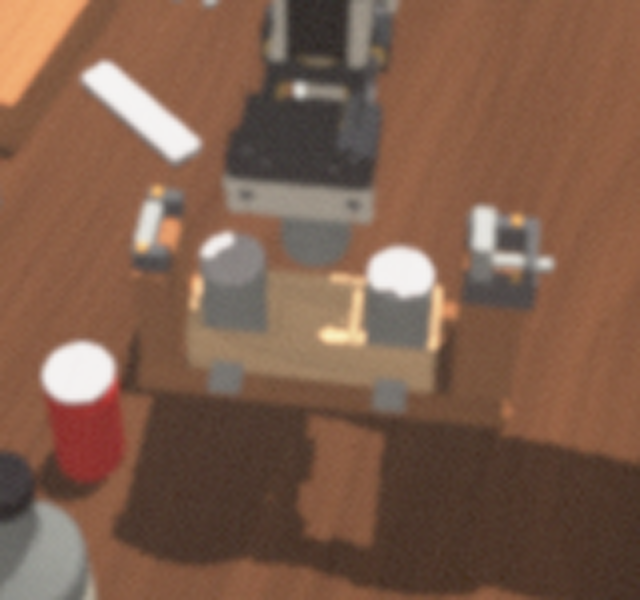

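Tin is held, out of sight behind the finger at (315,240) above the empty cell; neighbours are undisturbed.

{"fn": "arm_command", "kwargs": {"fingers": [0.6,0.6,0.6,0.6,0.6,0.6,0.6,0.6], "travel": [[0,0,0],[0,0,0.03],[0,0,0.055],[0,0,0.06],[0,0,0.066],[0,0,0.072],[0,0,0.078],[0,0,0.078]], "dr": [[0,0,0],[0,0,0],[0,0,0],[0,0,0],[0,0,0],[0,0,0],[0,0,0],[0,0,0]]}}

```text
time: 4.25
tool_pos: [0.5772, 0.1899, 0.0876]
tool_rot: [3.142, -0.0, -2.942]
contact_force: [-0.3, 0.3, -1.9]
opening: 0.0414
grip_force: 20.0
```

{"fn": "arm_command", "kwargs": {"fingers": [0.6,0.6,0.6,0.6,0.6,0.6,0.6], "travel": [[0,0,0.008],[0,0,0.016],[0,0,0.022],[0,0,0.025],[0,0,0.027],[0,0,0.028],[0,0,0.028]], "dr": [[0,0,0],[0,0,0],[0,0,0],[0,0,0],[0,0,0],[0,0,0],[0,0,0]]}}

```text
time: 4.83
tool_pos: [0.5772, 0.1902, 0.0596]
tool_rot: [3.142, -0.0, -2.941]
contact_force: [-0.0, 0.2, -1.0]
opening: 0.0414
grip_force: 20.0
```

{"fn": "arm_command", "kwargs": {"fingers": [-0.5,-0.5,-0.5,-0.5,-0.5,-0.5,-0.5,-0.5], "travel": [[0,0,0.001],[0,0,0.001],[0,0,0.001],[0,0,0.001],[0,0,0.001],[0,0,-0.03],[0,0,-0.065],[0,0,-0.1]], "dr": [[0,0,0],[0,0,0],[0,0,0],[0,0,0],[0,0,0],[0,0,0],[0,0,0],[0,0,0]]}}

```text
time: 5.5
tool_pos: [0.5767, 0.1901, 0.1604]
tool_rot: [3.142, -0.002, -2.941]
contact_force: [0.8, 1.2, 1.2]
opening: 0.0688
grip_force: 0.0
```

Run:
```python
from h import *
n=Ro.from_euler('z',.15).apply([-np.sin(np.radians(40)),0,np.cos(np.radians(40))])
R=np.array([.5885,-.2412,.1187]); 
g=R-.029*n; pre=R+.05*n; print(g,pre)
a=rel([.52,-.02,.27],Rt(.18,15))
b=rel(pre+[0,0,.02],Rt(.15,40),a)
b=rel(pre,Rt(.15,40),b)
b=rel(g,Rt(.15,40),b)
```

```text
[ 0.60693152 -0.23841435  0.09648471] [ 0.55672151 -0.24600285  0.15700222]
travel [ 0.0975 -0.1946 -0.1094] rows>=5.8 dr [  0.15 -15.1    1.15] rows>=2.1
travel [ 0.0283 -0.2289  0.0887] rows>=5.9 dr [  0.8  -25.     1.54] rows>=3.5
travel [0.0129 0.     0.0153] rows>=0.5 dr [0. 0. 0.] rows>=0.0
travel [0.    0.    0.079] rows>=1.9 dr [0. 0. 0.] rows>=0.0
```

{"fn": "arm_command", "kwargs": {"fingers": [-0.5,-0.5,-0.7,-0.7,-0.7,-0.7,-0.7,-0.7], "travel": [[0,0,-0.04],[0.02,-0.05,-0.08],[0.097,-0.195,-0.11],[0.097,-0.195,-0.11],[0.097,-0.195,-0.11],[0.097,-0.195,-0.11],[0.097,-0.195,-0.11],[0.097,-0.195,-0.11]], "dr": [[0,0,0],[0,0,0],[0,-15,1],[0,-15,1],[0,-15,1],[0,-15,1],[0,-15,1],[0,-15,1]]}}

```text
time: 6.17
tool_pos: [0.5205, -0.0242, 0.2718]
tool_rot: [-3.141, 0.265, -2.963]
contact_force: [0.8, 0.0, 0.4]
opening: 0.0779
grip_force: 0.0
```

Run:
```python
from h import *
for nm in("top","side"):
    c=read_camera(nm);P=cloud(c)
    m=(abs(P[...,2]-.087)<.007)&(np.hypot(P[...,0]-.5766,P[...,1]-.19)<.028)
    q=P[m]; print(nm,len(q),((q.min(0)+q.max(0))/2).round(4) if len(q) else"")
b=rel(np.array([ 0.55672151,-0.24600285,0.177]),Rt(.15,40))
```

```text
top 148 [0.5758 0.1894 0.0871]
side 190 [0.5777 0.1879 0.0863]
travel [ 0.0291 -0.228   0.0882] rows>=5.9 dr [  0.93 -24.93   1.5 ] rows>=3.5
```

{"fn": "arm_command", "kwargs": {"fingers": [-0.7,-0.7,-0.7,-0.7,-0.7,-0.7,-0.7,-0.7], "travel": [[0.029,-0.228,0.088],[0.029,-0.228,0.088],[0.029,-0.228,0.088],[0.029,-0.228,0.088],[0.029,-0.228,0.088],[0.029,-0.228,0.088],[0.029,-0.228,0.088],[0.029,-0.228,0.088]], "dr": [[0.8,-25,1.5],[0.8,-25,1.5],[0.8,-25,1.5],[0.8,-25,1.5],[0.8,-25,1.5],[0.8,-25,1.5],[0.8,-25,1.5],[0.8,-25,1.5]]}}

```text
time: 6.93
tool_pos: [0.5681, -0.2429, 0.1902]
tool_rot: [3.126, 0.666, -3.01]
contact_force: [0.4, -1.1, -0.4]
opening: 0.078
grip_force: 0.0
```

Run:
```python
from h import *
o=observe();print(o["tool_pos"],o["qpos"].round(2))
g=np.array([0.6069,-0.2384,0.0965])
b=rel(g,Rt(.15,40))
c=read_camera("top");cv2.imwrite("pics/top2.png",cv2.resize(c["color"][140:240,280:380],(600,600),interpolation=cv2.INTER_CUBIC))
```

```text
[ 0.56811951 -0.2429437   0.19020469] [-0.8   0.35  1.84  0.86  0.73 -3.1 ]
travel [ 0.0272 -0.0021  0.0978] rows>=2.4 dr [ 0.2  -1.82 -0.83] rows>=0.3
```

View pics/top2.png

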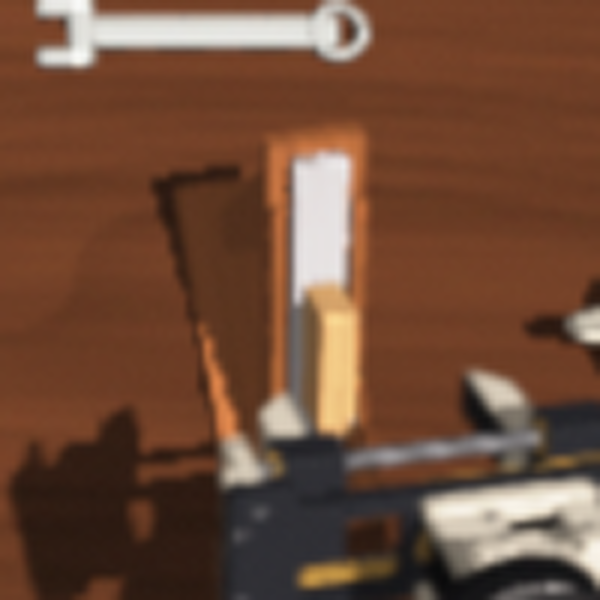

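The picture shows the gripper lined up behind the rib at (335,360), but joint 6 sits at its limit (-3.10). I'll take the half-turn grasp instead.

{"fn": "arm_command", "kwargs": {"fingers": [-0.7,-0.7,-0.7,-0.7,-0.7,-0.7,-0.7,-0.7], "travel": [[0,0,-0.02],[0,0,-0.02],[0,0,-0.02],[0,0,-0.02],[0,0,-0.02],[0,0,-0.02],[0,0,-0.02],[0,0,-0.02]], "dr": [[0,0,57],[0,0,57],[0,0,57],[0,0,57],[0,0,57],[0,0,57],[0,0,57],[0,0,57]]}}

```text
time: 7.65
tool_pos: [0.5561, -0.2424, 0.2065]
tool_rot: [2.551, 0.33, 2.179]
contact_force: [0.4, 0.2, 0.4]
opening: 0.0778
grip_force: 0.0
```

{"fn": "arm_command", "kwargs": {"fingers": [-0.7,-0.7,-0.7,-0.7,-0.7,-0.7,-0.7,-0.7], "travel": [[0,0,0],[0,0,0],[0,0,0],[0,0,0],[0,0,0],[0,0,0],[0,0,0],[0,0,0]], "dr": [[0,0,57],[0,0,57],[0,0,57],[0,0,57],[0,0,57],[0,0,57],[0,0,57],[0,0,57]]}}

```text
time: 8.32
tool_pos: [0.5561, -0.2424, 0.2065]
tool_rot: [2.523, -0.268, 1.372]
contact_force: [0.2, -0.9, -0.5]
opening: 0.0779
grip_force: 0.0
```

```bash
cat >> h.py <<'E'
def Rh(yaw,tilt=0): return Rt(yaw,tilt)*Ro.from_euler('z',180,degrees=True)
E
python3 - <<'E'
from h import *
o=observe();print(o["tool_pos"],o["qpos"].round(2))
b=rel(np.array([.5567,-.246,.157])-0.0,Rh(.15,40))
E
```

```text
[ 0.55608897 -0.24240507  0.20654951] [-0.82  0.31  1.84  0.83  0.76 -1.09]
travel [-0.0164 -0.0261  0.039 ] rows>=1.2 dr [-1.26  1.44 64.99] rows>=9.1
```

{"fn": "arm_command", "kwargs": {"fingers": [-0.7,-0.7,-0.7,-0.7,-0.7,-0.7,-0.7,-0.7], "travel": [[0,0,0],[0,0,0],[0,0,0],[0,0,0],[0,0,0],[0,0,0],[0,0,0],[0,0,0]], "dr": [[-1.1,1.2,56.5],[-1.1,1.2,56.5],[-1.1,1.2,56.5],[-1.1,1.2,56.5],[-1.1,1.2,56.5],[-1.1,1.2,56.5],[-1.1,1.2,56.5],[-1.1,1.2,56.5]]}}

```text
time: 8.98
tool_pos: [0.5561, -0.2425, 0.2066]
tool_rot: [3.022, -0.685, 0.342]
contact_force: [-1.2, 0.0, 0.6]
opening: 0.0781
grip_force: 0.0
```

Run:
```python
from h import *
o=observe();print(o["tool_pos"],o["qpos"].round(2))
b=rel(np.array([.5567,-.246,.157]),Rh(.15,40))
b=rel(np.array([0.6069,-0.2384,0.0965]),Rh(.15,40),b)
```

```text
[ 0.55609958 -0.24245487  0.20655723] [-0.83  0.31  1.86  0.89  0.75 -0.16]
travel [-0.0319 -0.001   0.0381] rows>=1.2 dr [-0.14  0.22  8.48] rows>=1.2
travel [ 0.    -0.     0.079] rows>=1.9 dr [0. 0. 0.] rows>=0.0
```

{"fn": "arm_command", "kwargs": {"fingers": [-0.7,-0.7,-0.7,-0.7,-0.7,-0.7,-0.7,-0.7], "travel": [[-0.032,-0.001,0.038],[-0.032,-0.001,0.038],[-0.032,-0.001,0.045],[-0.032,-0.001,0.065],[-0.032,-0.001,0.085],[-0.032,-0.001,0.105],[-0.032,-0.001,0.117],[-0.032,-0.001,0.117]], "dr": [[0,0,8.5],[0,0,8.5],[0,0,8.5],[0,0,8.5],[0,0,8.5],[0,0,8.5],[0,0,8.5],[0,0,8.5]]}}

```text
time: 9.65
tool_pos: [0.6069, -0.239, 0.0956]
tool_rot: [3.138, -0.694, 0.16]
contact_force: [-0.3, 0.5, -0.0]
opening: 0.0784
grip_force: 0.0
```

Run:
```python
from h import *
b=rel(np.array([0.6069,-0.2384,0.0965]),Rh(.15,40))
```

```text
travel [ 0.0006 -0.0006 -0.0007] rows>=0.0 dr [-0.16  0.26  0.42] rows>=0.1
```

{"fn": "arm_command", "kwargs": {"fingers": [0.9,0.9,0.9,0.9,0.9,0.9,0.9,0.9], "travel": [[0,0,0],[0,0,0],[0,0,0],[0,0,0],[0,0,0],[0,0,0],[0,0,0],[0,0,0]], "dr": [[0,0,0],[0,0,0],[0,0,0],[0,0,0],[0,0,0],[0,0,0],[0,0,0],[0,0,0]], "squeeze": 45}}

```text
time: 10.32
tool_pos: [0.6058, -0.2408, 0.0971]
tool_rot: [3.137, -0.695, 0.156]
contact_force: [-0.4, 0.3, -0.7]
opening: 0.0292
grip_force: 0.0
```

{"fn": "arm_command", "kwargs": {"fingers": [0.9,0.9,0.9,0.9,0.9,0.9,0.9], "travel": [[0,0,0],[0,0,0],[0,0,0],[0,0,0],[0,0,-0.01],[0,0,-0.025],[0,0,-0.04]], "dr": [[0,0,0],[0,0,0],[0,0,0],[0,0,0],[0,0,0],[0,0,0],[0,0,0]]}}

```text
time: 10.9
tool_pos: [0.5797, -0.244, 0.1276]
tool_rot: [3.138, -0.693, 0.156]
contact_force: [-1.2, -0.1, -2.0]
opening: 0.0178
grip_force: 45.0
```

Run:
```python
from h import *
o=observe();print(o["tool_pos"],o["qpos"].round(2),o["opening"],o["grip_force"],o["contact_force"])
for v in([.54,-.14,.27],):
    a=rel(v,Rh(.18,25)); b=rel([.56,.19,.21],Rh(.2,12),a)
```

```text
[ 0.57968131 -0.24404521  0.12762071] [-0.79  0.47  1.9   1.08  0.62 -0.24] 0.0177561109702309 44.976802468299866 [-1.20496681 -0.11795991 -1.95991432]
travel [ 0.0733 -0.1086 -0.1246] rows>=4.3 dr [  0.91 -14.72  -1.18] rows>=2.1
travel [ 0.046  -0.3211  0.0877] rows>=8.1 dr [  0.36 -13.    -1.09] rows>=1.8
```

{"fn": "arm_command", "kwargs": {"fingers": [0.9,0.9,0.9,0.9,0.9,0.9,0.9,0.9], "travel": [[0,0,-0.04],[0.01,0,-0.075],[0.073,-0.108,-0.124],[0.073,-0.108,-0.124],[0.073,-0.108,-0.124],[0.073,-0.108,-0.124],[0.073,-0.108,-0.124],[0.073,-0.108,-0.124]], "dr": [[0,0,0],[0,0,0],[0.9,-14.7,-1.2],[0.9,-14.7,-1.2],[0.9,-14.7,-1.2],[0.9,-14.7,-1.2],[0.9,-14.7,-1.2],[0.9,-14.7,-1.2]]}}

```text
time: 11.57
tool_pos: [0.5415, -0.1382, 0.2731]
tool_rot: [3.136, -0.442, 0.185]
contact_force: [0.4, -0.1, -1.5]
opening: 0.0178
grip_force: 45.0
```

Run:
```python
from h import *
o=observe();print(o["tool_pos"],o["qpos"].round(2),o["opening"],o["grip_force"],o["contact_force"])
rel([.57,.04,.24],Rh(.2,15))
```

```text
[ 0.54150185 -0.13821282  0.27313213] [-0.55  0.17  1.72  0.36  0.95  0.67] 0.01783826329118023 44.97731029987335 [ 0.39922307 -0.06073145 -1.46391317]
travel [ 0.0409 -0.1702  0.055 ] rows>=4.4 dr [  0.6  -10.31  -0.81] rows>=1.4
```

{"fn": "arm_command", "kwargs": {"fingers": [0.9,0.9,0.9,0.9,0.9,0.9,0.9], "travel": [[0.04,-0.17,0.055],[0.04,-0.17,0.055],[0.04,-0.17,0.055],[0.04,-0.17,0.055],[0.04,-0.17,0.055],[0.04,-0.17,0.055],[0.04,-0.17,0.055]], "dr": [[0.6,-10.2,-0.8],[0.6,-10.2,-0.8],[0.6,-10.2,-0.8],[0.6,-10.2,-0.8],[0.6,-10.2,-0.8],[0.6,-10.2,-0.8],[0.6,-10.2,-0.8]]}}

```text
time: 12.15
tool_pos: [0.5683, 0.0373, 0.2348]
tool_rot: [-3.138, -0.257, 0.197]
contact_force: [-0.4, -0.5, -2.1]
opening: 0.0178
grip_force: 45.0
```

Run:
```python
from h import *
o=observe();print(o["tool_pos"],o["qpos"].round(2))
a=np.array([np.cos(.2),np.sin(.2),0])
rel(np.array([.5766,.19,.18])+.0162*a,Rh(.2,10))
```

```text
[0.56831432 0.0373127  0.23478157] [-0.12  0.28  1.62  0.1   1.    1.21]
travel [ 0.0385 -0.1479  0.0674] rows>=4.0 dr [-0.2  -4.73 -0.16] rows>=0.7
```

{"fn": "arm_command", "kwargs": {"fingers": [0.9,0.9,0.9,0.9,0.9,0.9,0.9], "travel": [[0.038,-0.147,0.05],[0.038,-0.147,0.067],[0.038,-0.147,0.067],[0.038,-0.147,0.067],[0.038,-0.147,0.067],[0.038,-0.147,0.067],[0.038,-0.147,0.067]], "dr": [[0,-4.7,0],[0,-4.7,0],[0,-4.7,0],[0,-4.7,0],[0,-4.7,0],[0,-4.7,0],[0,-4.7,0]]}}

```text
time: 12.73
tool_pos: [0.5936, 0.1902, 0.1815]
tool_rot: [-3.139, -0.177, 0.194]
contact_force: [0.3, -0.6, -2.1]
opening: 0.0176
grip_force: 45.0
```

```bash
cat > v.py <<'E'
from h import *
import sys
o=observe();p=o["tool_pos"];R=Ro.from_euler('xyz',o["tool_rot"]);print("tcp",p.round(4),o["tool_rot"].round(4),"F",o["contact_force"].round(2))
O=np.array([.5766,.19,0]);C=Ro.from_euler('z',.2)
print("tcp carrier",C.inv().apply(p-O).round(4))
for nm in("top","side"):
    c=read_camera(nm);P=cloud(c);h=cv2.cvtColor(c["color"],cv2.COLOR_BGR2HSV)
    L=R.inv().apply((P-p).reshape(-1,3)).reshape(P.shape)  # tool frame; bar top at +3mm
    m=(abs(L[...,2]-.003)<.005)&(abs(L[...,1])<.03)&(abs(L[...,0])<.125)&(h[...,1]<60)&(c["z_map"]>0)
    q=L[m]
    for s in(-1,1):
        k=q[q[:,0]*s>.03]
        if len(k)>5: print(nm,s,len(k),"end",(np.percentile(k[:,0]*s,98)*s).round(4),"y",k[:,1].min().round(4),k[:,1].max().round(4),"z",np.median(k[:,2]).round(4), "near",np.median(k[k[:,0]*s<.06][:,2]).round(4),"far",np.median(k[k[:,0]*s>.085][:,2]).round(4))
    # frame: strap and lip, carrier frame
    Q=C.inv().apply((P-O).reshape(-1,3)).reshape(P.shape)
    for nm2,lo,hi,sg in(("strap",.121,.13,-1),("lip",.1085,.1155,1)):
        m=(Q[...,0]*sg>.08)&(Q[...,0]*sg<.16)&(abs(Q[...,1])<.014)&(Q[...,2]>lo)&(Q[...,2]<hi)&(h[...,1]<70)
        k=Q[m]
        if len(k)>5: print("  ",nm2,len(k),np.percentile(k[:,0],[3,25,50,75,97]).round(4),np.median(k[:,2]).round(4))
    if len(sys.argv)>1: cv2.imwrite(f"pics/{sys.argv[1]}_{nm}.png",cv2.resize(c["color"][140:270,150:300] if nm=="top" else c["color"][180:330,170:330],(640,555),interpolation=cv2.INTER_CUBIC))
E
python3 v.py a
```

```text
tcp [0.5936 0.1902 0.1815] [-3.1385 -0.1771  0.1945] F [ 0.33 -0.6  -2.05]
tcp carrier [ 0.0167 -0.0032  0.1815]
top 1 132 end 0.0958 y -0.0128 0.0129 z 0.0046 near 0.0049 far 0.0044
   lip 6 [0.1011 0.1025 0.1042 0.1058 0.1073] 0.1129
side -1 209 end -0.0991 y -0.0129 0.0151 z 0.0036 near 0.0036 far 0.0034
side 1 251 end 0.0978 y -0.0136 0.0153 z 0.0028 near 0.0029 far 0.0027
   strap 65 [-0.131  -0.1262 -0.0999 -0.0954 -0.0924] 0.126
   lip 35 [0.0996 0.1018 0.1041 0.1076 0.1093] 0.1136
```

View pics/a_side.png

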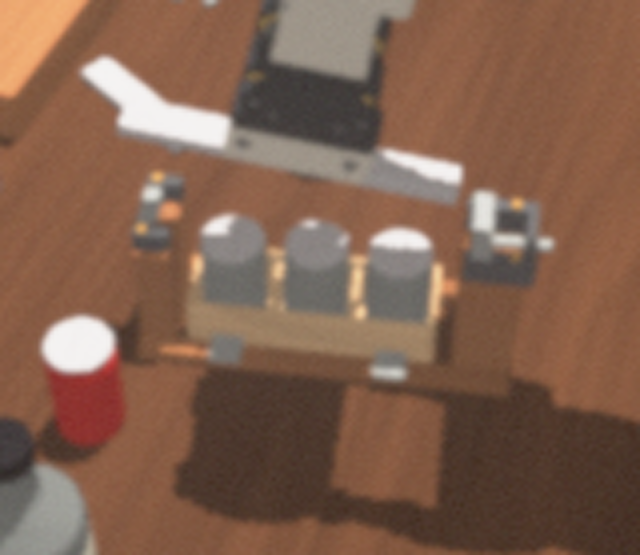

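Side view: bar held centred and tilted 10°, low end by the strap at (455,185), all three tins seated in the cells, and the frame about mid-position. Lowering to the pre-insert pose.

```bash
cat > g.py <<'E'
from h import *
import sys
x,y,z,t=map(float,sys.argv[1:5])  # carrier mm, tilt deg
O=np.array([.5766,.19,0]);C=Ro.from_euler('z',.2)
o=observe();print(o["time"],"tcp carrier",C.inv().apply(o["tool_pos"]-O).round(4),"rot",o["tool_rot"].round(4),"F carrier",C.inv().apply(o["contact_force"]).round(2),"T",C.inv().apply(o["torque"]).round(2))
rel(O+C.apply(np.array([x,y,z])/1000),Rh(.2,t))
E
python3 g.py 17 0 136 10
```

```text
12.8333 tcp carrier [ 0.0169 -0.0037  0.1824] rot [-3.1383 -0.1787  0.1931] F carrier [-0.78  0.18 -2.43] T [-0.07  0.33  0.01]
travel [-0.0082 -0.0035  0.0457] rows>=1.1 dr [-0.12 -0.24 -0.39] rows>=0.1
```

{"fn": "arm_command", "kwargs": {"fingers": [0.9,0.9,0.9,0.9,0.9,0.9,0.9], "travel": [[-0.002,-0.002,0.01],[-0.004,-0.003,0.02],[-0.006,-0.0035,0.03],[-0.008,-0.0035,0.04],[-0.008,-0.0035,0.046],[-0.008,-0.0035,0.046],[-0.008,-0.0035,0.046]], "dr": [[0,-0.2,-0.4],[0,-0.2,-0.4],[0,-0.2,-0.4],[0,-0.2,-0.4],[0,-0.2,-0.4],[0,-0.2,-0.4],[0,-0.2,-0.4]]}}

```text
time: 13.42
tool_pos: [0.5928, 0.1956, 0.1345]
tool_rot: [-3.139, -0.173, 0.203]
contact_force: [0.4, -0.1, -0.8]
opening: 0.0174
grip_force: 45.0
```

```bash
python3 g.py 8 0 135 10; python3 v.py b
```

```text
13.4167 tcp carrier [0.017  0.0022 0.1345] rot [-3.1392 -0.1735  0.2028] F carrier [ 0.35 -0.22 -0.77] T [-0.03  0.28 -0.01]
travel [-0.0088  0.0022 -0.0021] rows>=0.2 dr [-0.17  0.06  0.16] rows>=0.0
tcp [0.5928 0.1956 0.1345] [-3.1392 -0.1735  0.2028] F [ 0.39 -0.15 -0.77]
tcp carrier [0.017  0.0022 0.1345]
top 1 127 end 0.096 y -0.0129 0.0129 z 0.0046 near 0.0042 far 0.0049
   lip 9 [0.0984 0.1009 0.1039 0.1052 0.1071] 0.1122
side -1 220 end -0.1228 y -0.0262 0.0213 z 0.0036 near 0.0037 far 0.004
side 1 250 end 0.0979 y -0.0147 0.0159 z 0.0029 near 0.003 far 0.0026
   strap 68 [-0.1311 -0.1263 -0.1009 -0.0969 -0.0924] 0.1258
   lip 28 [0.0997 0.1016 0.1044 0.1073 0.1097] 0.1138
```

View pics/b_side.png

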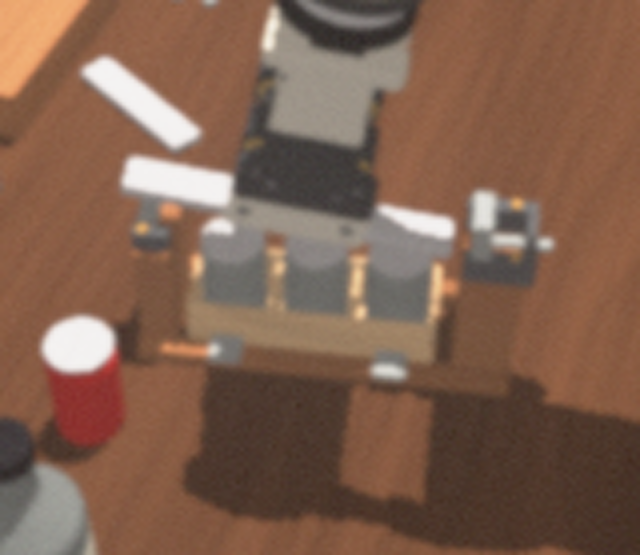

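Pre-insert: the near end (450,228) sits just before the strap (485,215) at the right height, tins untouched. I now fix y and advance.

{"fn": "arm_command", "kwargs": {"fingers": [0.9,0.9,0.9,0.9,0.9,0.9,0.9], "travel": [[0,0.002,0],[0,0.002,0],[-0.002,0.002,0],[-0.004,0.002,0],[-0.006,0.002,0],[-0.008,0.002,0],[-0.008,0.002,0]], "dr": [[0,0,0],[0,0,0],[0,0,0],[0,0,0],[0,0,0],[0,0,0],[0,0,0]]}}

```text
time: 14.1
tool_pos: [0.585, 0.192, 0.1336]
tool_rot: [-3.139, -0.174, 0.203]
contact_force: [0.6, 0.5, -2.0]
opening: 0.018
grip_force: 45.0
```

```bash
python3 g.py 3 0 133 10
```

```text
14.1 tcp carrier [0.0087 0.0003 0.1336] rot [-3.1391 -0.1739  0.2028] F carrier [ 0.67  0.36 -2.01] T [-0.05  0.33 -0.05]
travel [-0.0057  0.0003 -0.0004] rows>=0.1 dr [-0.17  0.04  0.16] rows>=0.0
```

{"fn": "arm_command", "kwargs": {"fingers": [0.9,0.9,0.9,0.9,0.9], "travel": [[-0.0015,0,0],[-0.003,0,-0.0005],[-0.0045,0,-0.0008],[-0.0055,0,-0.0008],[-0.0055,0,-0.0008]], "dr": [[0,0,0],[0,0,0],[0,0,0],[0,0,0],[0,0,0]]}}

```text
time: 14.52
tool_pos: [0.5807, 0.191, 0.134]
tool_rot: [-3.139, -0.176, 0.203]
contact_force: [1.9, -0.4, -1.8]
opening: 0.0176
grip_force: 45.0
```

{"fn": "arm_command", "kwargs": {"fingers": [0.9,0.9,0.9], "travel": [[-0.0015,0,-0.0002],[-0.003,0,-0.0005],[-0.003,0,-0.0005]], "dr": [[0,0,0],[0,0,0],[0,0,0]]}}

```text
time: 14.77
tool_pos: [0.5777, 0.1904, 0.1339]
tool_rot: [-3.139, -0.176, 0.203]
contact_force: [3.4, 0.6, -0.8]
opening: 0.0175
grip_force: 45.0
```

```bash
python3 g.py -3 0 133 10
```

```text
14.7667 tcp carrier [0.0011 0.0002 0.1339] rot [-3.1391 -0.1761  0.2026] F carrier [ 3.42 -0.08 -0.77] T [-0.02 -0.41  0.  ]
travel [-0.0042  0.0002  0.0002] rows>=0.1 dr [-0.17 -0.09  0.15] rows>=0.0
```

{"fn": "arm_command", "kwargs": {"fingers": [0.9,0.9,0.9,0.9], "travel": [[-0.0015,0,-0.0002],[-0.003,0,-0.0005],[-0.0045,0,-0.0007],[-0.0045,0,-0.0007]], "dr": [[0,0,0],[0,0,0],[0,0,0],[0,0,0]]}}

```text
time: 15.1
tool_pos: [0.573, 0.1894, 0.1338]
tool_rot: [-3.139, -0.176, 0.203]
contact_force: [4.9, 0.3, 0.8]
opening: 0.0175
grip_force: 45.0
```

```bash
python3 g.py -3 0 133 10;python3 v.py c; python3 g.py -3 0 133 10
```

```text
15.1 tcp carrier [-0.0037  0.0002  0.1338] rot [-3.1392 -0.1757  0.2027] F carrier [ 4.88 -0.65  0.79] T [-0.02 -0.57 -0.01]
travel [0.0005 0.0002 0.0009] rows>=0.0 dr [-0.17 -0.07  0.15] rows>=0.0
tcp [0.573  0.1894 0.1338] [-3.1392 -0.1757  0.2027] F [4.91 0.33 0.79]
tcp carrier [-0.0037  0.0002  0.1338]
top -1 13 end -0.1222 y -0.0268 0.0256 z -0.0001 near nan far -0.0001
top 1 169 end 0.096 y -0.0134 0.0128 z 0.0046 near 0.0052 far 0.0047
   lip 25 [0.0991 0.1017 0.104  0.1061 0.1074] 0.1124
side -1 214 end -0.1237 y -0.0282 0.0199 z 0.0037 near 0.0043 far 0.0025
side 1 258 end 0.0981 y -0.0142 0.0151 z 0.0034 near 0.0036 far 0.0035
   strap 64 [-0.131  -0.1263 -0.0999 -0.0954 -0.0924] 0.126
   lip 38 [0.0995 0.1015 0.1042 0.1066 0.1093] 0.1136
15.2 tcp carrier [-0.0034  0.0002  0.1338] rot [-3.1392 -0.1759  0.2027] F carrier [ 4.79 -0.26  0.66] T [-0.03 -0.62  0.01]
travel [0.0003 0.0002 0.0009] rows>=0.0 dr [-0.17 -0.08  0.15] rows>=0.0
  return _methods._mean(a, axis=axis, dtype=dtype,
  ret = ret.dtype.type(ret / rcount)
```

View pics/c_side.png

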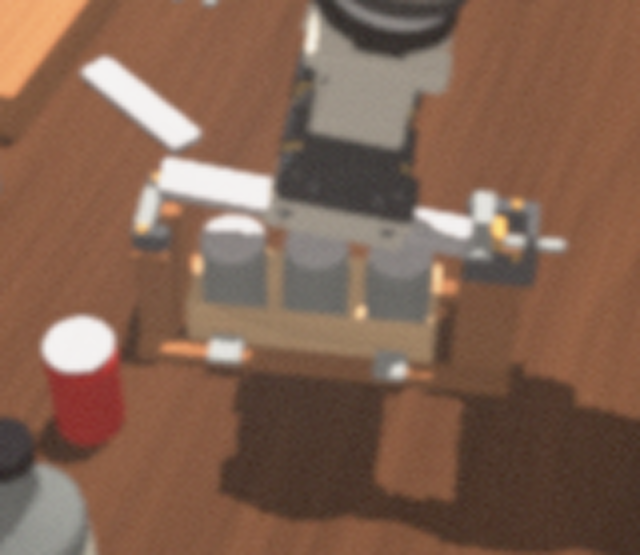

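Picture c shows the bar end under the strap at (475,225) and the plunger rod pushed out to (565,244). Force is 4.8 N, so the block is about 7 mm in. Working out the lowering arc about the near end.

```bash
cat > arc.py <<'E'
from h import *
O=np.array([.5766,.19,0]);C=Ro.from_euler('z',.2)
for th,zN in((10,102.5),(8.5,102),(7,101),(5.5,100),(4,99.5),(3,99),(2,98.8),(1,98.6),(.3,98.5)):
    r=np.radians(th); x=-102+100*np.cos(r)-3.5*np.sin(r); z=zN+100*np.sin(r)+13.5*np.cos(r)
    print(th,round(x,1),round(z,1),end=" "); rel(O+C.apply(np.array([x,0,z])/1000),Rh(.2,th))
E
python3 arc.py
```

```text
10 -4.1 133.2 travel [-0.0008  0.0002  0.0005] rows>=0.0 dr [-0.17 -0.08  0.15] rows>=0.0
8.5 -3.6 130.1 travel [-0.0008  0.0002  0.0036] rows>=0.1 dr [-0.16 -1.58  0.15] rows>=0.2
7 -3.2 126.6 travel [-0.001   0.0002  0.0072] rows>=0.2 dr [-0.16 -3.08  0.16] rows>=0.4
5.5 -2.8 123.0 travel [-0.0013  0.0002  0.0108] rows>=0.3 dr [-0.16 -4.58  0.16] rows>=0.6
4 -2.5 119.9 travel [-0.0015  0.0002  0.0138] rows>=0.3 dr [-0.16 -6.08  0.16] rows>=0.8
3 -2.3 117.7 travel [-0.0017  0.0002  0.0161] rows>=0.4 dr [-0.16 -7.08  0.16] rows>=1.0
2 -2.2 115.8 travel [-0.0019  0.0002  0.018 ] rows>=0.4 dr [-0.16 -8.08  0.16] rows>=1.1
1 -2.1 113.8 travel [-0.0021  0.0002  0.0199] rows>=0.5 dr [-0.15 -9.08  0.17] rows>=1.3
0.3 -2.0 112.5 travel [-0.0023  0.0002  0.0212] rows>=0.5 dr [-0.15 -9.78  0.17] rows>=1.4
```

{"fn": "arm_command", "kwargs": {"fingers": [0.9,0.9,0.9,0.9,0.9,0.9,0.9], "travel": [[-0.0008,0,0.0005],[-0.0008,0,0.002],[-0.0009,0,0.0036],[-0.001,0,0.0072],[-0.0013,0,0.0108],[-0.0015,0,0.0138],[-0.0015,0,0.0138]], "dr": [[0,0,0],[0,-0.8,0],[0,-1.6,0],[0,-3.1,0],[0,-4.6,0],[0,-6.1,0],[0,-6.1,0]]}}

```text
time: 15.78
tool_pos: [0.5748, 0.1897, 0.1198]
tool_rot: [-3.139, -0.068, 0.203]
contact_force: [5.2, 1.1, 5.7]
opening: 0.0173
grip_force: 45.0
```

```bash
python3 arc.py | tail -5; python3 g.py -2 0 120 4
```

```text
4 -2.5 119.9 travel [-0.0007  0.0001 -0.0002] rows>=0.0 dr [-0.15  0.1   0.15] rows>=0.0
3 -2.3 117.7 travel [-0.0006  0.0001  0.0021] rows>=0.1 dr [-0.15 -0.9   0.16] rows>=0.1
2 -2.2 115.8 travel [-0.0006  0.0001  0.004 ] rows>=0.1 dr [-0.15 -1.9   0.16] rows>=0.3
1 -2.1 113.8 travel [-0.0007  0.0001  0.0059] rows>=0.1 dr [-0.14 -2.9   0.16] rows>=0.4
0.3 -2.0 112.5 travel [-0.0007  0.0001  0.0073] rows>=0.2 dr [-0.14 -3.6   0.16] rows>=0.5
15.7833 tcp carrier [-1.800e-03  1.000e-04  1.198e-01] rot [-3.1392 -0.0681  0.2027] F carrier [5.35 0.08 5.67] T [ 0.04 -0.24 -0.06]
travel [-0.0002  0.0001 -0.0002] rows>=0.0 dr [-0.15  0.1   0.15] rows>=0.0
```

{"fn": "arm_command", "kwargs": {"fingers": [0.9,0.9,0.9,0.9,0.9,0.9], "travel": [[-0.0012,0,-0.0005],[-0.0014,0,0.0005],[-0.0015,0,0.002],[-0.0015,0,0.0035],[-0.0015,0,0.0045],[-0.0015,0,0.0045]], "dr": [[0,0,0],[0,-0.5,0],[0,-1.2,0],[0,-2,0],[0,-2.5,0],[0,-2.5,0]]}}

```text
time: 16.28
tool_pos: [0.5741, 0.1896, 0.1159]
tool_rot: [-3.139, -0.027, 0.203]
contact_force: [7.0, 2.5, 4.3]
opening: 0.0178
grip_force: 45.0
```

```bash
python3 g.py -2 0 112 0.3; python3 v.py d
```

```text
16.2833 tcp carrier [-2.600e-03  1.000e-04  1.159e-01] rot [-3.1392 -0.0271  0.2028] F carrier [7.35 1.03 4.29] T [ 0.   -0.61 -0.03]
travel [0.0005 0.0001 0.0039] rows>=0.1 dr [-0.14 -1.25  0.16] rows>=0.2
tcp [0.5741 0.1896 0.1159] [-3.1392 -0.0271  0.2028] F [7.   2.47 4.29]
tcp carrier [-2.600e-03  1.000e-04  1.159e-01]
top -1 6 end -0.1235 y -0.0126 0.025 z 0.0031 near 0.004 far 0.0022
side -1 268 end -0.123 y -0.0284 0.0188 z 0.0035 near 0.0038 far 0.0033
side 1 271 end 0.1108 y -0.0259 0.0281 z 0.0039 near 0.0038 far 0.0042
   strap 61 [-0.131  -0.1262 -0.0998 -0.0952 -0.0925] 0.1265
   lip 79 [0.0812 0.0876 0.095  0.1037 0.1086] 0.114
```

View pics/d_side.png

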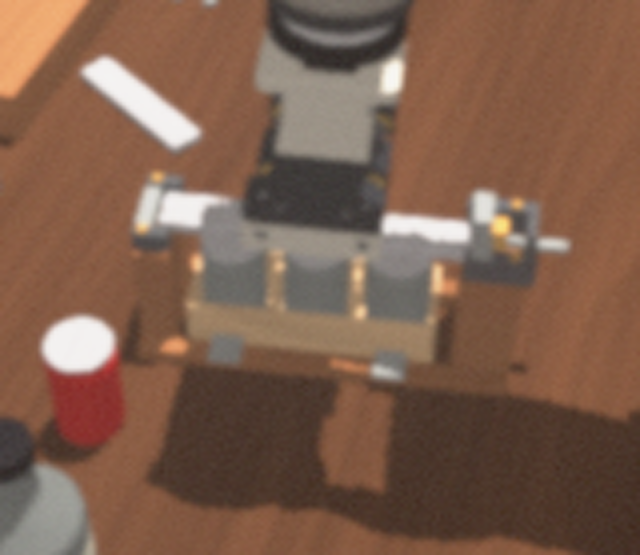

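Picture d shows the far end down behind the lip at (165,205) and the near end under the strap. Lowering the last millimetres to level.

{"fn": "arm_command", "kwargs": {"fingers": [0.9,0.9,0.9,0.9,0.9], "travel": [[0.0003,0,0.001],[0.0005,0,0.002],[0.0007,0,0.003],[0.0007,0,0.0035],[0.0007,0,0.0035]], "dr": [[0,-0.4,0],[0,-0.8,0],[0,-1.2,0],[0,-1.4,0],[0,-1.4,0]]}}

```text
time: 16.8
tool_pos: [0.5745, 0.1897, 0.1133]
tool_rot: [-3.139, -0.003, 0.203]
contact_force: [4.2, 1.9, 8.7]
opening: 0.0178
grip_force: 45.0
```

```bash
python3 g.py 0 0 111 0
```

```text
16.8 tcp carrier [-2.100e-03  1.000e-04  1.133e-01] rot [-3.1394e+00 -2.9000e-03  2.0320e-01] F carrier [4.5  1.02 8.69] T [-0.16 -0.21 -0.04]
travel [0.0021 0.0002 0.0023] rows>=0.1 dr [-0.13 -0.17  0.18] rows>=0.0
```

{"fn": "arm_command", "kwargs": {"fingers": [0.9,0.9,0.9,0.9], "travel": [[0.0008,0,0],[0.0016,0,0],[0.0024,0,0],[0.0024,0,0]], "dr": [[0,0,0],[0,0,0],[0,0,0],[0,0,0]]}}

```text
time: 17.13
tool_pos: [0.5751, 0.1899, 0.1133]
tool_rot: [-3.14, 0.001, 0.203]
contact_force: [-2.5, -0.6, 13.0]
opening: 0.0175
grip_force: 45.0
```

```bash
python3 g.py 0 0 111 0; python3 v.py e
```

```text
17.1333 tcp carrier [-0.0015  0.0002  0.1133] rot [-3.1396e+00  7.0000e-04  2.0340e-01] F carrier [-2.58 -0.04 12.97] T [-0.22  0.58 -0.04]
travel [0.0015 0.0002 0.0023] rows>=0.1 dr [-0.12  0.04  0.19] rows>=0.0
tcp [0.5751 0.1899 0.1133] [-3.1396e+00  7.0000e-04  2.0340e-01] F [-2.52 -0.55 12.97]
tcp carrier [-0.0015  0.0002  0.1133]
side -1 283 end -0.1235 y -0.0286 0.0194 z 0.0036 near 0.0038 far 0.0032
side 1 252 end 0.1102 y -0.0262 0.0226 z 0.0031 near 0.0037 far 0.0019
   strap 63 [-0.1309 -0.1261 -0.0997 -0.0953 -0.0925] 0.1261
   lip 85 [0.0807 0.0874 0.0944 0.1033 0.1092] 0.1112
```

The bar now bears on the lip and is held by the block. Release and retreat.

{"fn": "arm_command", "kwargs": {"fingers": [0.4,0.2,0.2,0.2,0.2,0.2,0.2,0.2], "travel": [[-0.0008,0,-0.0005],[-0.0008,0,-0.0005],[-0.0008,0,-0.0005],[-0.0008,0,-0.0005],[-0.0008,0,-0.0005],[-0.0008,0,-0.01],[-0.0008,0,-0.04],[-0.0008,0,-0.08]], "dr": [[0,0,0],[0,0,0],[0,0,0],[0,0,0],[0,0,0],[0,0,0],[0,0,0],[0,0,0]]}}

```text
time: 17.9
tool_pos: [0.5729, 0.1893, 0.1897]
tool_rot: [-3.139, 0.008, 0.203]
contact_force: [-0.0, 0.4, -0.1]
opening: 0.0369
grip_force: 0.0
```

{"fn": "arm_command", "kwargs": {"fingers": [0.2,0.2,0.2,0.2,0.2,0.2,0.2], "travel": [[0,0,-0.04],[0,0.04,-0.06],[0,0.18,-0.06],[0,0.18,-0.06],[0,0.18,-0.06],[0,0.18,-0.06],[0,0.18,-0.06]], "dr": [[0,0,0],[0,0,0],[0,0,0],[0,0,0],[0,0,0],[0,0,0],[0,0,0]]}}

```text
time: 18.48
tool_pos: [0.6117, 0.0087, 0.2515]
tool_rot: [-3.141, 0.0, 0.198]
contact_force: [-1.0, 0.4, -0.5]
opening: 0.0366
grip_force: 0.0
```

Run:
```python
from h import *
O=np.array([.5766,.19,0]);C=Ro.from_euler('z',.2)
for nm in("top","side"):
    c=read_camera(nm);P=cloud(c);h=cv2.cvtColor(c["color"],cv2.COLOR_BGR2HSV);Q=C.inv().apply((P-O).reshape(-1,3)).reshape(P.shape)
    m=(abs(Q[...,0])<.125)&(abs(Q[...,1])<.025)&(Q[...,2]>.1)&(Q[...,2]<.116)&(h[...,1]<60)&(abs(Q[...,0])<.085)
    q=Q[m]; print(nm,"bar z at x<-.04",np.median(q[q[:,0]<-.04][:,2]).round(4),"x>.04",np.median(q[q[:,0]>.04][:,2]).round(4))
    for s in(-1,1):
        k=q[q[:,0]*s>.045]; print("  y",np.percentile(k[:,1],[3,97]).round(4))
    m=(abs(Q[...,2]-.140)<.006)&(abs(Q[...,1])<.03)&(abs(Q[...,0])<.06); q=Q[m]; print("  rib x",np.percentile(q[:,0],[1,99]).round(4),"y",np.percentile(q[:,1],[1,99]).round(4),"z",np.median(q[:,2]).round(4))
    cv2.imwrite(f"pics/f_{nm}.png",cv2.resize(c["color"][140:270,150:300] if nm=="top" else c["color"][180:330,170:330],(640,555),interpolation=cv2.INTER_CUBIC))
```

```text
top bar z at x<-.04 0.1078 x>.04 0.1077
  y [-0.0125  0.0119]
  y [-0.0127  0.0121]
  rib x [-0.0363  0.0318] y [-0.009   0.0085] z 0.1398
side bar z at x<-.04 0.1093 x>.04 0.1092
  y [-0.0127  0.0122]
  y [-0.0129  0.0125]
  rib x [-0.0348  0.0333] y [-0.0099  0.0089] z 0.1411
```

View pics/f_side.png

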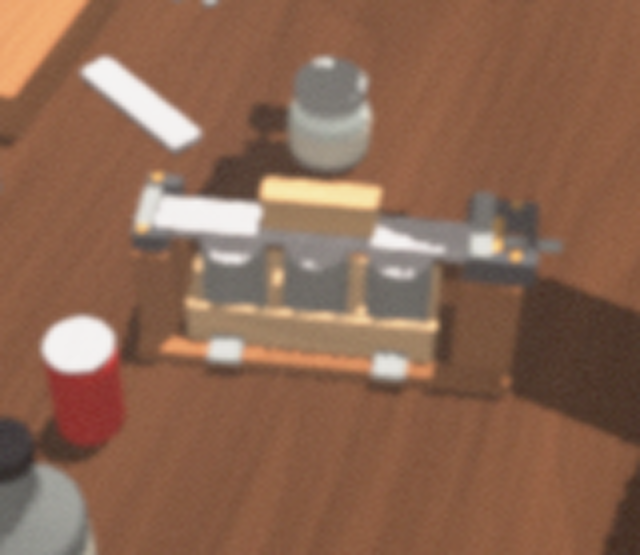

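The bar lies level at 108 mm (bar top), centred sideways and about 2 mm along. It sits between the lip (150,210) and the strap and block (490,235), with the rod still out at (560,245). The tins are in their cells and the robot is clear.

```bash
python3 -c "
from cell import *
print(hand_in())"
```

```text
the job is handed in; nothing more can be done
None
```

I stood the loose tin in the middle cell and laid the bar flat between the spring block and the lip with the tins in place, then handed the job in at about 18.5 s; no verdict was returned.

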